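# Clamp a flow cell: down to touch, then a quarter turn

## Robot

A 7-joint arm with a two-finger parallel gripper is mounted at the origin on a cart in front of the work surface, level with it; the furniture and walls round the work are solid. World frame = base frame: x ahead of the robot, y to its left, z up, the work surface at z = 0. Lengths are in m, angles in degrees, forces in N, time in s.
With the tool pointing down it reaches from about 0.35 to 0.9 m from the base axis. Payload 19.9 kg.
Tool frame: the origin (TCP) lies at the very end of the fingers, on their centre line; the grasp point (between the pads) lies r.grip_point_offset behind it (r.grip_point_offset is the distance from the TCP to the grasp point, in m); z points along the fingers, y is the line along which they close (so a half turn about z gives the same grasp; the last joint's range is limited). The gripper opens to 94 mm and grips with 3 to 60 N. Pads are 16 mm wide; open, the fingers measure 119 mm over their backs; the gripper's body (75 mm by 177 mm) begins 78 mm behind the grasp point.
Start: joints at [74.456, 23.915, -0.59, 92.452, 0.269, 63.638, -3.037], TCP at [0.142, -0.609, 0.205] pointing down, gripper open.
Joint ranges: [-161.28, 161.28], [-22.2, 115.67], [-73.04, 71.86], [3.21, 147.25], [-68.34, 248.33], [10.77, 114.83], [-161.83, 161.83]. Speed limits (degrees/s): [108.29, 108.29, 136.94, 136.94, 172.46, 172.46, 172.46].

## Interface

Orientations are given as a 3x3 rotation matrix whose columns are the frame's x, y, z axes.
In Python, from rig import r gives the robot as it stands.
- The arm moves only by the tool step_arm, never from a script. Its argument "steps" is a list of rows, each an object with "grip": the opening, from 0 (shut) to 1 (fully open); "delta_pos": the shift along the tool's x, y, z in cm, a list of three; "turn": the turn about the tool's z in degrees. A call has 1 to 20 rows; each row shifts and turns the commanded pose from where the row before left it, along the tool's axes as they then stand; what a row does not reach is not made up. A row lasts 1/10 s, in which the tool goes at most 50 mm and 8.59 degrees, less where a joint would pass 70% of its speed; a pose out of reach is approached as far as the arm can. A call is refused whole if a number of a shift passes 5 or a number of a turn 8.59, either way. A call with a gripper value outside its range is refused whole. The fingers move at their own pace and stop on an object; "squeeze" is the grip in N (left out, the last holds). Time passes only in rows, so rows that do not move let the fingers close. It gives the time, the measured TCP pose, the force, the opening and the grip force at its end, in the units of the state.
- r.state(): the state, without advancing time (a new reading comes with each control period).
- r.snapshot(name): name is "scene" or "top"; returns a dict with "color" (480x640x3 uint8, red, green, blue), "fov_y" (degrees; the focal length in pixels is half the picture's height over the tangent of half this angle, whatever the lens; pixels are square), "cx", "cy" (the principal point, pixels), "camera_from_world" (4x4, takes a point from world to camera coordinates). Camera axes: x right, y up, looking along -z (the intrinsics and any distortion apply to the point x, -y, -z); pixel columns grow to the right and rows downward; lengths in m; the calibration is good to about 2 mm. A picture is of the moment at which its call begins. There is no depth.
- r.hand_in(): hands the job in; it is judged then, once.
Trained networks look in the newest picture that a camera, given by its name, has taken for a name from the list of things; names that differ only in an ending like _2 or _b are one class to them, and where a whole thing is asked for, a point or a joint stands for the part that bears it (a point fixed in the world has none). Each returns a list of dicts, best first, with "confidence" (0 to 1); they miss things now and then, are a little off and sometimes report something else, mostly with a low value. They report only what shows in the picture. A call takes as long as a camera call.
- r.boxes_of(camera, name): "at" ([x, y, z] in m, in the coordinates of the camera as it stood for that picture, good to about 4 mm: the middle of the surface that is visible of it).
- r.spot_point(camera, name): "at" ([x, y, z] in m, in the coordinates of the camera as it stood for that picture, good to about 4 mm: a listed point, or the origin of a listed thing).
The state is a dict: "time_s": time; "joint_positions": joint angles; "qd": joint speeds; "effort": joint torques, N m; "eef_pos": TCP position; "tool_rot": TCP orientation; "wrist_force": force on the tool from outside, world axes, zero at the start; "torque": the same for the moment, N m; "width": opening from 0.0 (shut) to 1.0 (fully open); "gripper_force": force on a finger pad.
Only numpy, scipy, OpenCV 4.12 (cv2) and the standard library are available. Lean on these libraries where they do the work, as an engineer would, in place of code of your own. Each camera call takes 0.05 s, during which the arm holds its last target. There are 200 camera calls.

## Task

Put the flow cell into the bench screw clamp, lying flat between the side rails with its end right up against the stop. Then turn the wing knob clockwise until the pad just touches the cell, add a quarter of a turn more to seal it (no tighter, its glass can crack), and let go. Leave the bottles and the slide box alone.

Things in the scene. Friction and masses are not known exactly. Their poses are not given: they have to be found in the camera images.
- cell: flow cell: flat bar 180 x 50 x 24 mm (x, y, z), 0.35 to 0.65 kg, two grey metal plates round a clear one, glass window in the top; both ends alike, either goes in first. Origin: centre of underside, x lengthwise. Starts flat on the worktop, left of the clamp. Carry it by the middle across its width; gripped there it cannot go home (gripper meets knob and head): regrasp nearer its rear end
- clamp: bench screw clamp, fixed. Origin: underside of the base plate, under the screw axis; x from its open front to its column, z up. Base plate 12 mm thick, 90 wide, x = -200 to +95 mm; the cell lies on it. With the cell home, the cell's origin is at (-50, 0, 12) mm. The head (a casting on the column) reaches forward to x = -18 mm, z = 72 to 104; its locked height differs by up to 3 mm
- stop_face (a point): middle of the front face of the clamp's stop, a steel block across the rear of the rails: clamp x = 40 mm, 24 mm above the worktop (block top 30 mm)
- knob_grip (a point): in the black wing knob on the screw axis, at grip height: 17 mm above the wing's underside, 13 below its top, 105 above the pad face while the pad is free. Wing: flat bar 64 mm long (point x), 12 thick (point y), 30 tall; grip it across its thickness from above. It sinks with the screw, so follow it down while turning
- knob (a joint): wing knob angle, rad: grows as it is turned clockwise seen from above, lowering the screw by 24 mm a turn (3.82 mm per rad), up to 6.3. Friction 0.1 N m; stays where it is left. Starts at 0.6 to 1.1; touches a seated cell after another 1.0 to 2.3 rad, differing because the head's height differs. The open fingers (85 mm) can turn back round the 64 mm wing without rising
- pad_face (a point): centre of the underside of the round rubber pad (34 mm wide) at the screw's lower end; starts 4 to 9 mm above the top of a cell lying on the base plate; it does not turn with the knob
- pad (a joint): how far the sprung pad is pushed up into the screw's end, m: 0 while it hangs free, 0.006 a quarter turn after touching, at most 0.0125; spring 2 N/mm, 2 N preload. The pad's 9 mm steel spindle ends about flush with the wing knob's top while the pad is free and rises out of it by the same amount
- reagent_bottle: bystander: round screw-cap bottle, 56 mm wide, 110 mm tall, origin under its centre, behind the place where the cell lies
- media_bottle: bystander: square white bottle with screw cap, 52 mm wide, 94 mm tall, origin under its centre, right of the clamp
- slide_box: bystander: flat black box 144 x 84 x 28 mm, origin under its centre, at the left
- rail_mouth (a point): middle of the mouth between the clamp's two side rails, on the base plate's top, clamp x = -53 mm. The rails' inner faces are 56 mm apart (y = +-28 mm) from x = -30 to +40 mm, flared in front of that to about 70 mm at the mouth; they rise 10 mm above the base plate

How it is judged (in metres and radians):
On the way, in this order (a step that is already met when the one before it is completed fails the run):
1. the cell lies flat on the base plate between the rails, within 4 mm of the stop, the pad still clear of it (x of cell in the frame of clamp above -0.054 m and y of cell in the frame of clamp between -0.006 and 0.006 m and z of cell in the frame of clamp below 0.015 m and angle between the x axis of cell and the x axis of clamp, either way round below 0.09 rad and value of joint pad below 0.0007 m), for 0.2 s.
2. the pad has been turned down onto the cell (value of joint pad above 0.001 m and x of cell in the frame of clamp above -0.054 m), for 0.1 s.
At the end, for the whole second after the job is handed in: The cell rests flat on the clamp's base plate between the rails, within 4 mm of the stop, and the pad is pressed in by 4 to 8 mm: a quarter turn past touch (90 degrees), give or take 30 degrees. Everything is released and at rest (x of cell in the frame of clamp above -0.054 m and y of cell in the frame of clamp between -0.006 and 0.006 m and z of cell in the frame of clamp below 0.015 m and angle between the x axis of cell and the x axis of clamp, either way round below 0.09 rad and value of joint pad between 0.004 and 0.008 m and linear speed of cell below 0.01 m/s).
It fails at once if the clamp is overtightened: pad pushed in more than 10 mm (150 degrees past touch) (value of joint pad above 0.01 m).
It fails at once if a bottle or the slide box is moved by more than 30 mm or tipped over (distance of any of reagent_bottle, media_bottle, slide_box from where it was at the start of the episode above 0.03 m or angle between any of reagent_bottle, media_bottle's own z axis and vertical above 0.5 rad).
It also fails if it takes over 72 s, if anything falls off the work surface, if the arm or the gripper's body presses on something with over 40 N, if the wrist force passes 120 N, or if a joint passes its speed limit or range.

## Working session

There is one attempt and no reset: what is moved stays moved. The work goes in short steps, Python scripts to look and compute and a tool call to move; the robot and the scene stay as the last step left them, time stands still between calls to the robot, and variables do not carry over. Pictures are saved under pics/ and viewed, at most 10 in all, crops included, and the job is handed in when it is done.

Besides the shell and the picture viewer there is one more tool, called after "Request:" as name(argument=value, ...) on one line, values as JSON. step_arm: Moves the arm, as the interface text tells. Its arguments: {"type":"object","properties":{"steps":{"type":"array"},"squeeze":{"type":"number"}},"required":["steps"]}

```bash
mkdir -p pics; cat > h.py <<'E'
from rig import r
import numpy as np, cv2
def snap(cam,fn=None):
    s=r.snapshot(cam)
    if fn: cv2.imwrite('pics/'+fn,s['color'][:,:,::-1])
    return s
def find(cam,s,name,f='spot_point',k=2):
    M=np.linalg.inv(s['camera_from_world'])
    return [(np.round((M@np.r_[d['at'],1])[:3],4).tolist(),round(d['confidence'],2)) for d in getattr(r,f)(cam,name)[:k]]
def proj(s,p):
    c=(s['camera_from_world']@np.r_[p,1])[:3]; f=240/np.tan(np.radians(s['fov_y']/2))
    return s['cx']+f*c[0]/-c[2], s['cy']-f*c[1]/-c[2]
def unproj(s,u,v,z):
    f=240/np.tan(np.radians(s['fov_y']/2)); M=np.linalg.inv(s['camera_from_world'])
    d=M[:3,:3]@np.array([(u-s['cx'])/f,-(v-s['cy'])/f,-1]); o=M[:3,3]
    return o+d*(z-o[2])/d[2]
E
python3 - <<'E'
from h import *
for cam in('scene','top'):
    s=snap(cam,cam+'0.png'); print(cam,s['fov_y'],s['cx'],s['cy'],np.linalg.inv(s['camera_from_world'])[:3,3], [k for k in s])
    for n in('cell','clamp','stop_face','knob_grip','pad_face','rail_mouth','reagent_bottle','media_bottle','slide_box'):
        print(n,find(cam,s,n))
st=r.state();print(st['eef_pos'],st['tool_rot'],st['time_s'],r.grip_point_offset)
E
```

```text
scene 48.97153667845747 323.4126033082626 235.22890203238092 [0.16253484 0.94075999 0.76602775] ['color', 'fov_y', 'cx', 'cy', 'camera_from_world']
cell [([0.5403, 0.1397, -0.0005], 0.93)]
clamp [([0.6223, -0.1955, 0.0011], 0.83), ([0.5303, -0.416, 0.003], 0.52)]
stop_face [([0.6622, -0.1887, 0.0297], 0.83)]
knob_grip [([0.6197, -0.1954, 0.1471], 0.69)]
pad_face [([0.5303, -0.4188, 0.0014], 0.66), ([0.6212, -0.1968, 0.0391], 0.48)]
rail_mouth [([0.5702, -0.2034, 0.0131], 0.88)]
reagent_bottle [([0.7399, 0.1306, 0.0007], 0.9)]
media_bottle [([0.5298, -0.4171, 0.0039], 0.9)]
slide_box [([0.6204, 0.4126, 0.0054], 0.65)]
top 51.91578083816036 311.1262225542241 240.50706635455353 [ 0.40354575 -0.00345381  1.44979446] ['color', 'fov_y', 'cx', 'cy', 'camera_from_world']
cell [([0.5409, 0.1327, 0.0043], 0.74)]
clamp [([0.6229, -0.2019, 0.0041], 0.72)]
stop_face [([0.6572, -0.1906, 0.025], 0.87)]
knob_grip [([0.623, -0.2009, 0.1488], 0.63), ([0.6244, -0.2014, 0.001], 0.16)]
pad_face [([0.6235, -0.1986, 0.0422], 0.4)]
rail_mouth [([0.5716, -0.2068, 0.0134], 0.9)]
reagent_bottle [([0.7424, 0.1256, -0.0001], 0.67), ([0.6584, -0.1908, 0.026], 0.56)]
media_bottle [([0.5324, -0.4238, -0.0007], 0.78)]
slide_box [([0.621, 0.4142, 0.0019], 0.9)]
[ 0.14237774 -0.60856523  0.20545691] [[ 9.73714068e-01  2.27773821e-01 -1.23133620e-05]
 [ 2.27773821e-01 -9.73714068e-01  6.38859276e-09]
 [-1.19882386e-05 -2.81088217e-06 -1.00000000e+00]] 1.0 0.0188
```

View pics/top0.png

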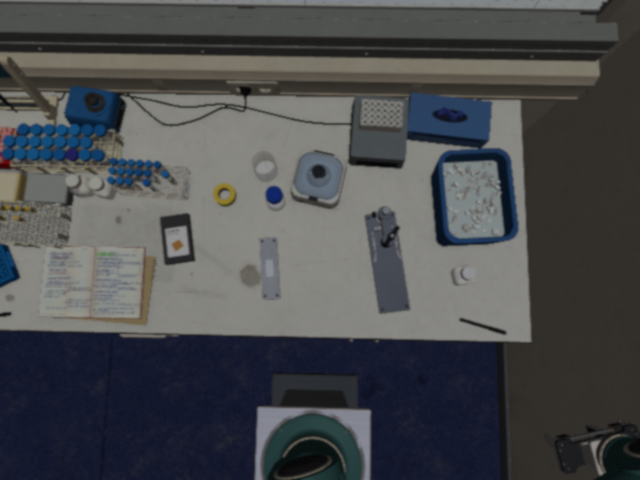

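View pics/scene0.png

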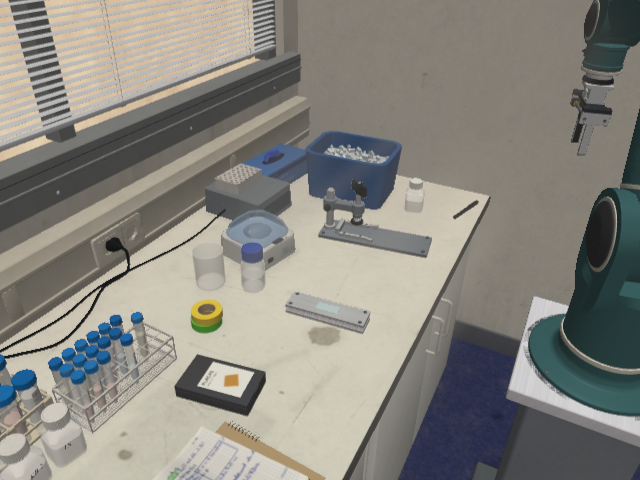

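The top view shows the cell spanning about (262,237) to (280,299). The clamp plate runs from (366,214) to (409,310), with its wing knob at about (390,235) and its front end facing the robot. I'll refine both poses from the edges.

```bash
python3 - <<'E'
from h import *
im=cv2.imread('pics/top0.png')
a=cv2.resize(im[230:306,230:310],None,fx=5,fy=5,interpolation=cv2.INTER_CUBIC)
b=cv2.resize(im[200:320,345:425],None,fx=5,fy=5,interpolation=cv2.INTER_CUBIC)
o=np.zeros((600,800,3),np.uint8);o[:380,:400]=a;o[:600,400:]=b
cv2.imwrite('pics/crop0.png',o)
E
```

```text
(no output)
```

View pics/crop0.png

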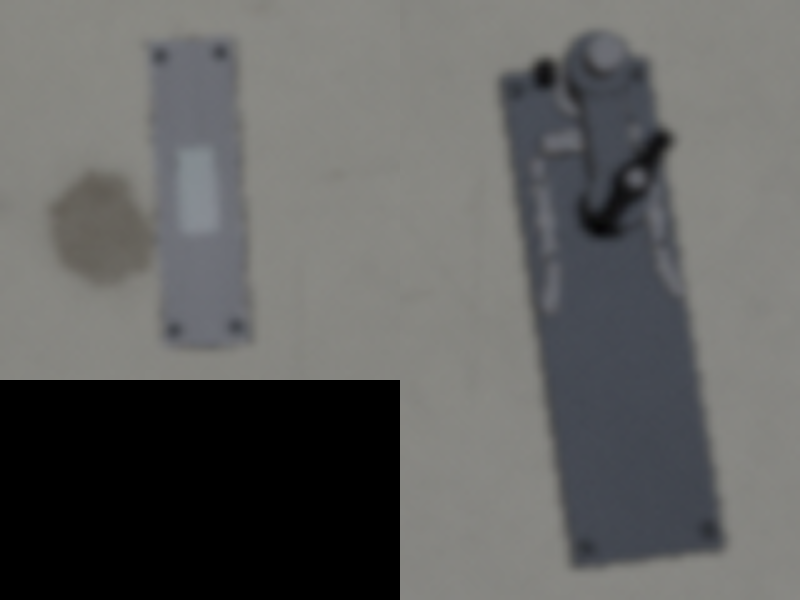

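```bash
python3 - <<'E'
from h import *
s=snap('top')
def P(x,y,ox,oy,z): return unproj(s,(x+.5)/5-.5+ox,(y+.5)/5-.5+oy,z)
def rep(n,c,ox,oy,z):
    w=np.array([P(x,y,ox,oy,z) for x,y in c]); print(n,w[:,:2].round(4).tolist(),'ctr',w.mean(0).round(4))
    d=(w[0]+w[1]-w[2]-w[3])/2; e=(w[0]+w[3]-w[1]-w[2])/2
    print(' len',np.linalg.norm(d),'yaw',np.degrees(np.arctan2(d[1],d[0])),'wid',np.linalg.norm(e)); return w,d
rep('cell',[(150,42),(236,38),(250,340),(164,346)],230,230,.024)
w,d=rep('clamp',[(500,76),(648,60),(722,547),(573,567)],265,200,.012) if 0 else rep('clamp',[(100,76),(248,60),(322,547),(173,567)],345,200,.012)
u=d/np.linalg.norm(d); print('clamp origin',w.mean(0)+u*.0525)
k=P(236,178,345,200,.163);a=P(270,136,345,200,.163);b=P(200,222,345,200,.163)
print('knob',k,a,b,np.degrees(np.arctan2(*(a-b)[1::-1])))
E
```

```text
cell [[0.6301, 0.1678], [0.6336, 0.1174], [0.4578, 0.1035], [0.4532, 0.1529]] ctr [0.5437 0.1354 0.024 ]
 len 0.17696436339277982 yaw 4.680757307054367 wid 0.05005704022579652
clamp [[0.7084, -0.1405], [0.7199, -0.2283], [0.4338, -0.27], [0.4205, -0.1842]] ctr [ 0.5707 -0.2057  0.012 ]
 len 0.2901570433041343 yaw 8.459696107468647 wid 0.08769642192187024
clamp origin [ 0.62260213 -0.19801206  0.012     ]
knob [ 0.62286857 -0.19816559  0.163     ] [ 0.64580534 -0.21619865  0.163     ] [ 0.59895876 -0.17917044  0.163     ] -38.32335075796324
```

Request:
step_arm(steps=[{"grip": 1, "delta_pos": [0, 0, 0], "turn": 8.5}, {"grip": 1, "delta_pos": [2.55, -3.94, 0], "turn": 0}, {"grip": 1, "delta_pos": [2.55, -3.94, 0.5], "turn": 0}, {"grip": 1, "delta_pos": [2.55, -3.94, 0.5], "turn": 0}, {"grip": 1, "delta_pos": [2.55, -3.94, 0.5], "turn": 0}, {"grip": 1, "delta_pos": [2.55, -3.94, 0.5], "turn": 0}, {"grip": 1, "delta_pos": [2.55, -3.94, 0.5], "turn": 0}, {"grip": 1, "delta_pos": [2.55, -3.94, 0.5], "turn": 0}, {"grip": 1, "delta_pos": [2.55, -3.94, 0.5], "turn": 0}, {"grip": 1, "delta_pos": [2.55, -3.94, 0.5], "turn": 0}, {"grip": 1, "delta_pos": [2.55, -3.94, 0.5], "turn": 0}, {"grip": 1, "delta_pos": [2.55, -3.94, 0.5], "turn": 0}, {"grip": 1, "delta_pos": [2.55, -3.94, 0.5], "turn": 0}, {"grip": 1, "delta_pos": [2.55, -3.94, 0.5], "turn": 0}, {"grip": 1, "delta_pos": [2.55, -3.94, 0.5], "turn": 0}, {"grip": 1, "delta_pos": [2.55, -3.94, 0.5], "turn": 0}, {"grip": 1, "delta_pos": [2.55, -3.94, 0.5], "turn": 0}, {"grip": 1, "delta_pos": [2.55, -3.94, 0.5], "turn": 0}, {"grip": 1, "delta_pos": [2.55, -3.94, 0.5], "turn": 0}, {"grip": 1, "delta_pos": [0, 0, 0], "turn": 0}], squeeze=30)

```text
time_s: 3.05
eef_pos: [0.5431, 0.1417, 0.1199]
tool_rot: [[0.996, 0.087, -0.0], [0.087, -0.996, 0.003], [0.0, -0.003, -1.0]]
wrist_force: [-0.8, -0.4, -0.2]
width: 0.996
gripper_force: 0.0
```

```bash
cat >> h.py <<'E'
def to(x,y,z,yaw=None,st=None):
    st=r.state(); R=np.array(st['tool_rot']); p=np.array(st['eef_pos'])
    print('t',st['time_s'],'pos',p.round(4),'yaw',round(np.degrees(np.arctan2(R[1,0],R[0,0])),2),'F',np.round(st['wrist_force'],1),'w',round(st['width'],3))
    print('tool delta cm',(R.T@(np.array([x,y,z])-p)*100).round(2))
E
python3 - <<'E'
from h import *
s=snap('scene','scene1.png'); to(.5425,.1355,.005)
print(find('scene',s,'cell'))
im=cv2.imread('pics/scene1.png');cv2.imwrite('pics/s1c.png',cv2.resize(im[180:380,230:430],None,fx=3,fy=3))
E
```

```text
t 3.1 pos [0.5423 0.1386 0.1199] yaw 4.89 F [ 0.1 -0.3  1.2] w 0.999
tool delta cm [ 0.    0.33 11.49]
[([0.5414, 0.1406, -0.0012], 0.95)]
```

View pics/s1c.png

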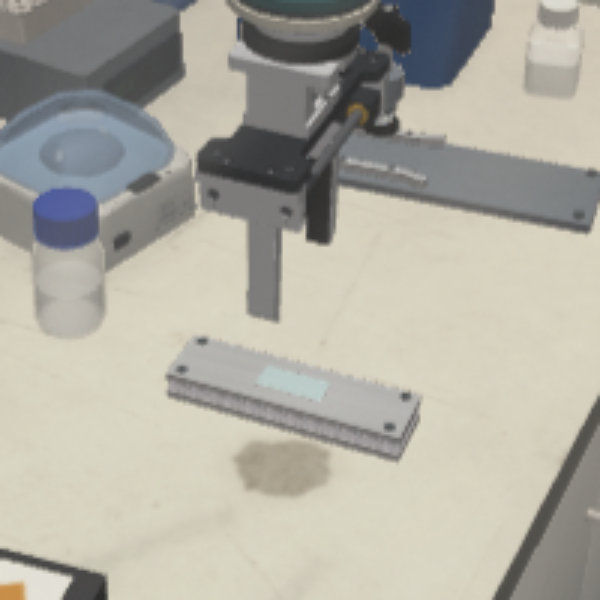

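Request:
step_arm(steps=[{"grip": 1, "delta_pos": [0, 0, 4.5], "turn": 0}, {"grip": 1, "delta_pos": [0, 0, 4.5], "turn": 0}, {"grip": 1, "delta_pos": [0, 0, 2.0], "turn": 0}, {"grip": 1, "delta_pos": [0, 0, 0.5], "turn": 0}, {"grip": 1, "delta_pos": [0, 0, 0], "turn": 0}, {"grip": 1, "delta_pos": [0, 0, 0], "turn": 0}, {"grip": 0.3, "delta_pos": [0, 0, 0], "turn": 0}, {"grip": 0.3, "delta_pos": [0, 0, 0], "turn": 0}, {"grip": 0.3, "delta_pos": [0, 0, 0], "turn": 0}, {"grip": 0.3, "delta_pos": [0, 0, 0], "turn": 0}, {"grip": 0.3, "delta_pos": [0, 0, 0], "turn": 0}, {"grip": 0.3, "delta_pos": [0, 0, 0], "turn": 0}, {"grip": 0.3, "delta_pos": [0, 0, 0], "turn": 0}], squeeze=40)

```text
time_s: 4.45
eef_pos: [0.5422, 0.1359, 0.0055]
tool_rot: [[0.997, 0.082, 0.0], [0.082, -0.997, 0.0], [0.0, -0.0, -1.0]]
wrist_force: [-0.5, 1.6, 0.9]
width: 0.526
gripper_force: 40.0
```

Request:
step_arm(steps=[{"grip": 0.3, "delta_pos": [0, 0, -2], "turn": 0}, {"grip": 0.3, "delta_pos": [0, 0, -4], "turn": 0}, {"grip": 0.3, "delta_pos": [0, 0, 0], "turn": -3.85}, {"grip": 0.3, "delta_pos": [-0.8, 2.42, 0], "turn": 0}, {"grip": 0.3, "delta_pos": [-1.05, 3.4, 0], "turn": 0}, {"grip": 0.3, "delta_pos": [-1.05, 3.4, 0], "turn": 0}, {"grip": 0.3, "delta_pos": [-1.05, 3.4, 0], "turn": 0}, {"grip": 0.3, "delta_pos": [-1.05, 3.4, 0], "turn": 0}, {"grip": 0.3, "delta_pos": [-1.05, 3.4, 0], "turn": 0}, {"grip": 0.3, "delta_pos": [-1.05, 3.4, 0], "turn": 0}, {"grip": 0.3, "delta_pos": [-1.05, 3.4, 0], "turn": 0}, {"grip": 0.3, "delta_pos": [-1.05, 3.4, 0], "turn": 0}, {"grip": 0.3, "delta_pos": [-0.8, 2.8, 0], "turn": 0}, {"grip": 0.3, "delta_pos": [-0.5, 1.8, 0], "turn": 0}, {"grip": 0.3, "delta_pos": [0, 0, 0], "turn": 0}, {"grip": 0.3, "delta_pos": [0, 0, 0], "turn": 0}, {"grip": 0.3, "delta_pos": [0, 0, 0], "turn": 0}])

```text
time_s: 6.15
eef_pos: [0.4889, -0.2173, 0.0652]
tool_rot: [[0.989, 0.149, -0.001], [0.149, -0.989, 0.001], [-0.0, -0.001, -1.0]]
wrist_force: [-0.6, 0.6, -6.4]
width: 0.528
gripper_force: 40.0
```

```bash
python3 - <<'E'
from h import *
s=snap('scene','scene2.png'); to(.489,-.218,.0185)
print(find('scene',s,'cell'),find('scene',s,'rail_mouth'),find('scene',s,'stop_face'))
im=cv2.imread('pics/scene2.png');cv2.imwrite('pics/s2c.png',cv2.resize(im[130:280,280:480],None,fx=4,fy=4))
E
```

```text
t 6.2 pos [ 0.489  -0.2173  0.0653] yaw 8.59 F [ 0.8 -1.2 -5.1] w 0.527
tool delta cm [-0.01  0.07  4.68]
[([0.4914, -0.2143, 0.0617], 0.93)] [([0.5668, -0.2056, 0.0159], 0.89)] [([0.662, -0.1895, 0.0308], 0.9), ([0.5703, -0.2059, 0.0154], 0.7)]
```

View pics/s2c.png

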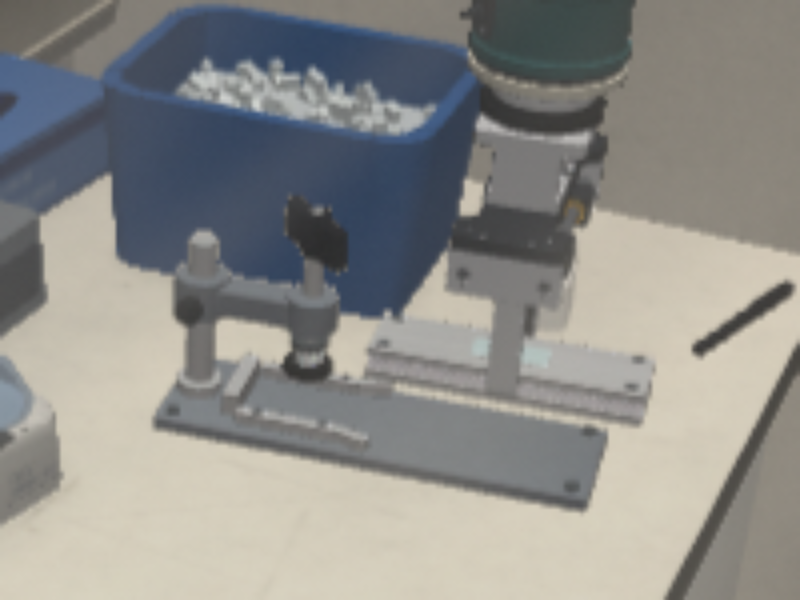

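Request:
step_arm(steps=[{"grip": 0.3, "delta_pos": [0, 0, 2.5], "turn": 0}, {"grip": 0.3, "delta_pos": [0, 0, 1.6], "turn": 0}, {"grip": 0.3, "delta_pos": [0, 0, 0.4], "turn": 0}, {"grip": 0.3, "delta_pos": [0, 0, 0.2], "turn": 0}, {"grip": 0.3, "delta_pos": [0, 0, 0], "turn": 0}, {"grip": 0.3, "delta_pos": [0, 0, 0], "turn": 0}, {"grip": 0.8, "delta_pos": [0, 0, 0], "turn": 0}, {"grip": 0.8, "delta_pos": [0, 0, 0], "turn": 0}, {"grip": 0.8, "delta_pos": [0, 0, 0], "turn": 0}, {"grip": 0.8, "delta_pos": [0, 0, 0], "turn": 0}, {"grip": 0.8, "delta_pos": [-2, 0, 0], "turn": 0}, {"grip": 0.8, "delta_pos": [-3, 0, 0], "turn": 0}, {"grip": 0.8, "delta_pos": [-1.5, 0, 0], "turn": 0}, {"grip": 0.8, "delta_pos": [0, 0, 0], "turn": 0}, {"grip": 0.8, "delta_pos": [0, 0, 0], "turn": 0}])

```text
time_s: 7.85
eef_pos: [0.4255, -0.2281, 0.0188]
tool_rot: [[0.989, 0.148, 0.001], [0.148, -0.989, -0.0], [0.001, 0.0, -1.0]]
wrist_force: [0.4, -0.6, 0.2]
width: 0.797
gripper_force: 0.0
```

```bash
python3 - <<'E'
from h import *
s=snap('scene','scene3.png'); to(.489,-.218,.0185)
print(find('scene',s,'cell'),find('scene',s,'rail_mouth'))
t=snap('top','top3.png');print(find('top',t,'cell'),find('top',t,'rail_mouth'))
im=cv2.imread('pics/scene3.png');a=cv2.resize(im[160:270,310:470],None,fx=3,fy=3)
im=cv2.imread('pics/top3.png');b=cv2.resize(im[200:320,345:425],None,fx=4,fy=4)
o=np.zeros((480,800,3),np.uint8);o[:330,:480]=a;o[:480,480:]=b
cv2.imwrite('pics/c3.png',o)
E
```

```text
t 7.9 pos [ 0.4258 -0.228   0.0187] yaw 8.53 F [0.5 0.1 0.9] w 0.798
tool delta cm [ 6.39 -0.05  0.03]
[([0.4903, -0.2169, 0.0132], 0.72)] [([0.5691, -0.2078, 0.0139], 0.9)]
[([0.4915, -0.2211, 0.0148], 0.98)] [([0.57, -0.2063, 0.0138], 0.62)]
```

View pics/c3.png

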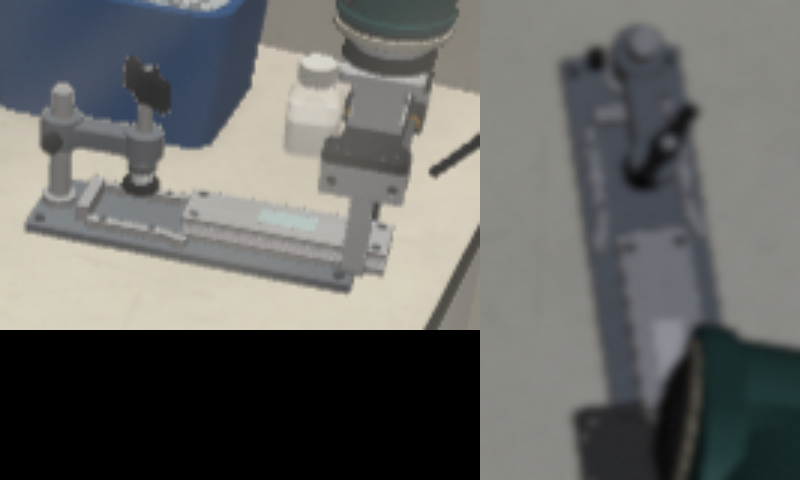

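The cell lies on the base with its front end between the flared rails at the mouth, roughly (660,240) in the right crop, and is close to centred. I'll regrasp near the rear and slide it forward.

Request:
step_arm(steps=[{"grip": 0.3, "delta_pos": [0, 0, 0], "turn": 0}, {"grip": 0.3, "delta_pos": [0, 0, 0], "turn": 0}, {"grip": 0.3, "delta_pos": [0, 0, 0], "turn": 0}, {"grip": 0.3, "delta_pos": [0, 0, 0], "turn": 0}, {"grip": 0.3, "delta_pos": [0, 0, 0], "turn": 0}, {"grip": 0.3, "delta_pos": [1, 0, 0], "turn": 0}, {"grip": 0.3, "delta_pos": [1, 0, 0], "turn": 0}, {"grip": 0.3, "delta_pos": [1, 0, 0], "turn": 0}, {"grip": 0.3, "delta_pos": [1, 0, 0], "turn": 0}, {"grip": 0.3, "delta_pos": [0.5, 0, 0], "turn": 0}, {"grip": 0.3, "delta_pos": [0, 0, 0], "turn": 0}, {"grip": 0.3, "delta_pos": [0, 0, 0], "turn": 0}], squeeze=20)

```text
time_s: 9.35
eef_pos: [0.4694, -0.2211, 0.0184]
tool_rot: [[0.989, 0.148, 0.0], [0.148, -0.989, 0.0], [0.001, -0.0, -1.0]]
wrist_force: [2.1, 0.6, -3.7]
width: 0.529
gripper_force: 20.0
```

Request:
step_arm(steps=[{"grip": 0.3, "delta_pos": [1, 0, 0], "turn": 0}, {"grip": 0.3, "delta_pos": [1, 0, 0], "turn": 0}, {"grip": 0.3, "delta_pos": [0.8, 0, 0], "turn": 0}, {"grip": 0.3, "delta_pos": [0.4, 0, 0], "turn": 0}, {"grip": 0.3, "delta_pos": [0.3, 0, 0], "turn": 0}, {"grip": 0.3, "delta_pos": [0, 0, 0], "turn": 0}, {"grip": 0.3, "delta_pos": [0, 0, 0], "turn": 0}])

```text
time_s: 10.05
eef_pos: [0.5039, -0.216, 0.0184]
tool_rot: [[0.989, 0.148, 0.0], [0.148, -0.989, 0.0], [0.0, -0.0, -1.0]]
wrist_force: [1.4, 0.7, -4.1]
width: 0.531
gripper_force: 20.0
```

```bash
python3 - <<'E'
from h import *
s=snap('scene'); to(.6225-.05*.989,-.198-.05*.148,.0185)
print(find('scene',s,'cell'),find('scene',s,'stop_face'))
t=snap('top');print(find('top',t,'cell'))
E
```

```text
t 10.1 pos [ 0.5038 -0.2161  0.0185] yaw 8.52 F [ 1.6  0.5 -4.2] w 0.531
tool delta cm [ 7.   -0.03 -0.  ]
[] [([0.6597, -0.1877, 0.0303], 0.68)]
[([0.5709, -0.2089, 0.0144], 0.71)]
```

Request:
step_arm(steps=[{"grip": 0.3, "delta_pos": [0.2, 0, 0], "turn": 0}, {"grip": 0.3, "delta_pos": [0.15, 0, 0], "turn": 0}, {"grip": 0.3, "delta_pos": [0, 0, 0], "turn": 0}, {"grip": 0.3, "delta_pos": [0, 0, 0], "turn": 0}])

```text
time_s: 10.7
eef_pos: [0.5074, -0.2156, 0.0184]
tool_rot: [[0.989, 0.148, 0.0], [0.148, -0.989, 0.0], [0.0, 0.0, -1.0]]
wrist_force: [0.1, 0.1, -3.3]
width: 0.53
gripper_force: 20.0
```

Request:
step_arm(steps=[{"grip": 0.3, "delta_pos": [0.15, 0, 0], "turn": 0}, {"grip": 0.3, "delta_pos": [0.1, 0, 0], "turn": 0}, {"grip": 0.3, "delta_pos": [0, 0, 0], "turn": 0}, {"grip": 0.3, "delta_pos": [0, 0, 0], "turn": 0}])

```text
time_s: 11.1
eef_pos: [0.5081, -0.2155, 0.0183]
tool_rot: [[0.989, 0.148, -0.003], [0.148, -0.989, -0.0], [-0.003, -0.0, -1.0]]
wrist_force: [-12.0, -0.5, 6.5]
width: 0.529
gripper_force: 20.0
```

Request:
step_arm(steps=[{"grip": 0.3, "delta_pos": [0.15, 0, 0], "turn": 0}, {"grip": 0.3, "delta_pos": [0.1, 0, 0], "turn": 0}, {"grip": 0.3, "delta_pos": [0, 0, 0], "turn": 0}, {"grip": 0.3, "delta_pos": [0, 0, 0], "turn": 0}])

```text
time_s: 11.5
eef_pos: [0.5092, -0.2154, 0.0181]
tool_rot: [[0.989, 0.147, -0.006], [0.147, -0.989, -0.0], [-0.006, -0.001, -1.0]]
wrist_force: [-19.0, -0.7, 13.4]
width: 0.532
gripper_force: 20.0
```

Request:
step_arm(steps=[{"grip": 0.3, "delta_pos": [-0.3, 0, 0], "turn": 0}, {"grip": 0.8, "delta_pos": [0, 0, 0], "turn": 0}, {"grip": 0.8, "delta_pos": [0, 0, 0], "turn": 0}, {"grip": 0.8, "delta_pos": [0, 0, 0], "turn": 0}, {"grip": 0.8, "delta_pos": [0, 0, 0], "turn": 0}, {"grip": 0.8, "delta_pos": [0, 0, -2], "turn": 0}, {"grip": 0.8, "delta_pos": [-2, 0, -4], "turn": 0}, {"grip": 0.8, "delta_pos": [-2, 0, -4.5], "turn": 0}, {"grip": 0.8, "delta_pos": [0, 0, -4.5], "turn": 0}, {"grip": 0, "delta_pos": [0, 0, -4.5], "turn": 0}, {"grip": 0, "delta_pos": [0, 0, 0], "turn": 0}, {"grip": 0, "delta_pos": [0, 0, 0], "turn": 0}])

```text
time_s: 12.7
eef_pos: [0.47, -0.2215, 0.2143]
tool_rot: [[0.989, 0.148, 0.002], [0.148, -0.989, -0.001], [0.001, 0.001, -1.0]]
wrist_force: [-0.2, -0.1, -0.8]
width: 0.581
gripper_force: 0.0
```

```bash
python3 - <<'E'
from h import *
s=snap('scene','scene4.png'); to(.6225-.05*.989,-.198-.05*.148,.0185)
print(r.state()['joint_positions'])
for n in('cell','stop_face','knob_grip','pad_face'):print(n,find('scene',s,n))
t=snap('top','top4.png')
for n in('cell','knob_grip'):print(n,find('top',t,n))
im=cv2.imread('pics/scene4.png');a=cv2.resize(im[160:270,310:440],None,fx=4,fy=4)
im=cv2.imread('pics/top4.png');b=cv2.resize(im[200:300,357:413],None,fx=5,fy=5)
o=np.zeros((500,800,3),np.uint8);o[:440,:520]=a;o[:500,520:]=b
cv2.imwrite('pics/c4.png',o)
E
```

```text
t 12.75 pos [ 0.4695 -0.2212  0.2131] yaw 8.51 F [ 0.3  0.2 -0.8] w 0.539
tool delta cm [10.48 -0.03 19.46]
[ 46.01704604  14.48340794 -28.18532053 106.1849621    7.75554609
  61.22237478 -66.64415042]
cell [([0.5727, -0.2052, 0.0147], 0.8)]
stop_face [([0.6644, -0.1877, 0.029], 0.59)]
knob_grip [([0.6212, -0.1978, 0.1476], 0.68)]
pad_face [([0.6223, -0.1952, 0.0425], 0.67)]
cell [([0.5709, -0.2097, 0.0156], 0.77)]
knob_grip [([0.623, -0.196, 0.1495], 0.68), ([0.626, -0.2022, 0.0012], 0.26)]
```

View pics/c4.png

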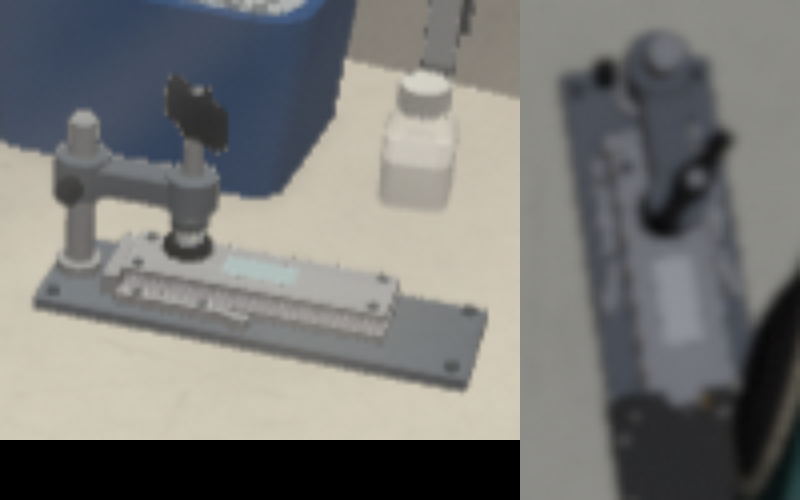

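Request:
step_arm(steps=[{"grip": 0, "delta_pos": [0, 0, 0], "turn": -8.55}, {"grip": 0, "delta_pos": [0, 0, 0], "turn": -8.55}, {"grip": 0, "delta_pos": [0, 0, 0], "turn": -8.55}, {"grip": 0, "delta_pos": [0, 0, 0], "turn": -8.55}, {"grip": 0, "delta_pos": [0, 0, 0], "turn": -8.55}, {"grip": 0, "delta_pos": [0, 0, 0], "turn": -8.55}, {"grip": 0, "delta_pos": [0, 0, 0], "turn": -8.55}, {"grip": 0, "delta_pos": [0, 0, 0], "turn": -8.55}, {"grip": 0, "delta_pos": [0, 0, 0], "turn": -8.55}, {"grip": 0, "delta_pos": [0, 0, 0], "turn": -8.55}, {"grip": 0, "delta_pos": [0, 0, 0], "turn": -8.55}, {"grip": 0, "delta_pos": [0, 0, 0], "turn": -8.55}, {"grip": 0, "delta_pos": [0, 0, 0], "turn": -8.55}, {"grip": 0, "delta_pos": [0, 0, 0], "turn": -8.55}, {"grip": 0, "delta_pos": [0, 0, 0], "turn": -8.55}, {"grip": 0, "delta_pos": [0, 0, 0], "turn": -4.95}, {"grip": 0, "delta_pos": [0, 0, 0], "turn": 0}, {"grip": 0, "delta_pos": [0, 0, 0], "turn": 0}])

```text
time_s: 14.9
eef_pos: [0.4696, -0.2213, 0.2132]
tool_rot: [[-0.783, 0.622, -0.0], [0.622, 0.783, 0.0], [0.0, 0.0, -1.0]]
wrist_force: [0.4, 0.1, 0.3]
width: 0.004
gripper_force: 0.0
```

```bash
python3 - <<'E'
from h import *
to(.6075,-.186,.17)
print(np.round(r.state()['joint_positions'],1))
E
```

```text
t 14.9 pos [ 0.4696 -0.2213  0.2132] yaw 141.54 F [0.4 0.1 0.3] w 0.004
tool delta cm [-8.61 11.34  4.32]
[ 63.9  18.9 -50.5 105.6  16.2  63.1  59. ]
```

Request:
step_arm(steps=[{"grip": 0, "delta_pos": [-2.15, 2.83, 0], "turn": 0}, {"grip": 0, "delta_pos": [-2.15, 2.83, 0], "turn": 0}, {"grip": 0, "delta_pos": [-2.15, 2.84, 0], "turn": 0}, {"grip": 0, "delta_pos": [-2.15, 2.84, 0], "turn": 0}, {"grip": 0, "delta_pos": [0, 0, 2.1], "turn": 0}, {"grip": 0, "delta_pos": [0, 0, 2.0], "turn": 0}, {"grip": 0, "delta_pos": [0, 0, 0], "turn": 0}, {"grip": 0, "delta_pos": [0, 0, 0], "turn": 0}])

```text
time_s: 15.7
eef_pos: [0.6075, -0.1854, 0.1728]
tool_rot: [[-0.784, 0.621, -0.0], [0.621, 0.784, 0.0], [0.0, -0.0, -1.0]]
wrist_force: [0.3, 0.3, -0.3]
width: 0.008
gripper_force: 0.0
```

Request:
step_arm(steps=[{"grip": 0, "delta_pos": [0, 0, 0.3], "turn": 0}, {"grip": 0, "delta_pos": [0, 0, 0.3], "turn": 0}, {"grip": 0, "delta_pos": [0, 0, 0], "turn": 0}, {"grip": 0, "delta_pos": [0, 0, 0], "turn": 0}])

```text
time_s: 16.1
eef_pos: [0.6075, -0.1856, 0.1667]
tool_rot: [[-0.785, 0.62, 0.0], [0.62, 0.785, -0.0], [-0.0, 0.0, -1.0]]
wrist_force: [-0.5, 0.3, 0.3]
width: 0.007
gripper_force: 0.0
```

Request:
step_arm(steps=[{"grip": 0, "delta_pos": [0, 0, 0.2], "turn": 0}, {"grip": 0, "delta_pos": [0, 0, 0], "turn": 0}, {"grip": 0, "delta_pos": [0, 0, 0], "turn": 0}])

```text
time_s: 16.4
eef_pos: [0.6074, -0.1855, 0.1644]
tool_rot: [[-0.785, 0.62, -0.0], [0.62, 0.785, 0.0], [0.0, 0.0, -1.0]]
wrist_force: [-0.4, -0.5, 0.4]
width: 0.004
gripper_force: 0.0
```

Request:
step_arm(steps=[{"grip": 0, "delta_pos": [0, 0, 0.15], "turn": 0}, {"grip": 0, "delta_pos": [0, 0, 0], "turn": 0}, {"grip": 0, "delta_pos": [0, 0, 0], "turn": 0}])

```text
time_s: 16.7
eef_pos: [0.6074, -0.1854, 0.1629]
tool_rot: [[-0.785, 0.619, -0.0], [0.619, 0.785, 0.0], [0.0, 0.0, -1.0]]
wrist_force: [-0.2, 0.4, 0.1]
width: 0.004
gripper_force: 0.0
```

Request:
step_arm(steps=[{"grip": 0, "delta_pos": [0, 0, 0.15], "turn": 0}, {"grip": 0, "delta_pos": [0, 0, 0], "turn": 0}, {"grip": 0, "delta_pos": [0, 0, 0], "turn": 0}])

```text
time_s: 17.0
eef_pos: [0.6074, -0.1855, 0.1614]
tool_rot: [[-0.785, 0.62, -0.0], [0.62, 0.785, 0.0], [0.0, 0.0, -1.0]]
wrist_force: [-1.2, 0.2, 0.4]
width: 0.007
gripper_force: 0.0
```

Request:
step_arm(steps=[{"grip": 0, "delta_pos": [0, 0, 0.1], "turn": 0}, {"grip": 0, "delta_pos": [0, 0, 0], "turn": 0}, {"grip": 0, "delta_pos": [0, 0, 0], "turn": 0}])

```text
time_s: 17.3
eef_pos: [0.6074, -0.1855, 0.1604]
tool_rot: [[-0.785, 0.62, -0.0], [0.62, 0.785, 0.0], [0.0, 0.0, -1.0]]
wrist_force: [-0.5, 0.5, -0.7]
width: 0.007
gripper_force: 0.1
```

Request:
step_arm(steps=[{"grip": 0, "delta_pos": [0, 0, 0.1], "turn": 0}, {"grip": 0, "delta_pos": [0, 0, 0], "turn": 0}, {"grip": 0, "delta_pos": [0, 0, 0], "turn": 0}])

```text
time_s: 17.6
eef_pos: [0.6076, -0.1854, 0.1601]
tool_rot: [[-0.785, 0.62, 0.0], [0.62, 0.785, -0.0], [-0.0, 0.0, -1.0]]
wrist_force: [-3.8, 1.0, 9.9]
width: 0.006
gripper_force: 4.7
```

Request:
step_arm(steps=[{"grip": 0, "delta_pos": [0, 0, -1.5], "turn": 0}, {"grip": 0.5, "delta_pos": [0, 0, -1.5], "turn": 0}, {"grip": 0.5, "delta_pos": [-1.95, -0.07, 0], "turn": 0}, {"grip": 0.5, "delta_pos": [0, 0, 0], "turn": 0}, {"grip": 0.5, "delta_pos": [0, 0, 0], "turn": 0}, {"grip": 0.5, "delta_pos": [0, 0, 0], "turn": 0}, {"grip": 0.5, "delta_pos": [0, 0, 2], "turn": 0}, {"grip": 0.5, "delta_pos": [0, 0, 2], "turn": 0}, {"grip": 0.5, "delta_pos": [0, 0, 2.1], "turn": 0}, {"grip": 0.5, "delta_pos": [0, 0, 0], "turn": 0}, {"grip": 0.5, "delta_pos": [0, 0, 0], "turn": 0}, {"grip": 0, "delta_pos": [0, 0, 0], "turn": 0}, {"grip": 0, "delta_pos": [0, 0, 0], "turn": 0}, {"grip": 0, "delta_pos": [0, 0, 0], "turn": 0}, {"grip": 0, "delta_pos": [0, 0, 0], "turn": 0}], squeeze=15)

```text
time_s: 19.1
eef_pos: [0.6225, -0.1981, 0.1289]
tool_rot: [[-0.785, 0.62, 0.001], [0.62, 0.785, -0.0], [-0.0, 0.0, -1.0]]
wrist_force: [0.8, 1.9, 3.0]
width: 0.212
gripper_force: 15.0
```

```bash
python3 - <<'E'
from h import *
to(.6225,-.198,.1285)
st=r.state();print(np.round(st['joint_positions'],1),st['torque'],st['gripper_force'])
E
```

```text
t 19.1 pos [ 0.6225 -0.1981  0.1289] yaw 141.71 F [0.8 1.9 3. ] w 0.212
tool delta cm [0.01 0.01 0.04]
[ 45.1  38.2 -44.1  90.9  28.9  62.8  45.4] [ 0.33101665 -0.46735818  0.03957146] 15.005373805761337
```

View picture.

```bash
python3 - <<'E'
from h import *
snap('scene','scene5.png');snap('top','top5.png')
a=cv2.imread('pics/scene4.png')[165:230,335:385];b=cv2.imread('pics/scene5.png')[165:230,335:385]
f=lambda i:cv2.resize(i,None,fx=8,fy=8,interpolation=cv2.INTER_CUBIC)
cv2.imwrite('pics/c5.png',np.hstack([f(a),f(b)]))
E
```

```text
(no output)
```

View pics/c5.png

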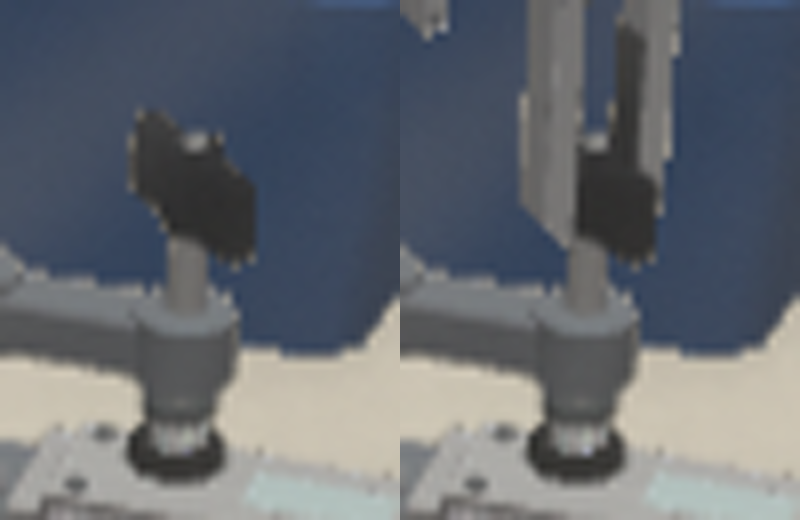

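Request:
step_arm(steps=[{"grip": 0, "delta_pos": [0, 0, 0], "turn": 0}, {"grip": 0, "delta_pos": [0, 0, 0.053], "turn": 8}, {"grip": 0, "delta_pos": [0, 0, 0.053], "turn": 8}, {"grip": 0, "delta_pos": [0, 0, 0.053], "turn": 8}, {"grip": 0, "delta_pos": [0, 0, 0.053], "turn": 8}, {"grip": 0, "delta_pos": [0, 0, 0.053], "turn": 8}, {"grip": 0, "delta_pos": [0, 0, 0], "turn": 0}, {"grip": 0, "delta_pos": [0, 0, 0], "turn": 0}], squeeze=45)

```text
time_s: 20.0
eef_pos: [0.6224, -0.1982, 0.1261]
tool_rot: [[-0.207, 0.978, 0.0], [0.978, 0.207, -0.0], [-0.0, -0.0, -1.0]]
wrist_force: [-1.8, -0.7, 7.2]
width: 0.207
gripper_force: 45.0
```

```bash
python3 - <<'E'
from h import *
to(.6225,-.198,.1285)
s=snap('scene','scene6.png');snap('top','top6.png');print(r.state()['torque'])
print(find('scene',s,'knob_grip'))
a=cv2.imread('pics/scene6.png')[165:230,335:385];b=cv2.imread('pics/top6.png')[220:255,370:410]
f=lambda i,k:cv2.resize(i,None,fx=k,fy=k,interpolation=cv2.INTER_CUBIC)
o=np.zeros((520,800,3),np.uint8);o[:520,:400]=f(a,8);o[:350,400:]=f(b,10);cv2.imwrite('pics/c6.png',o)
E
```

```text
t 20.0 pos [ 0.6224 -0.1982  0.1261] yaw 101.95 F [-1.8 -0.7  7.2] w 0.207
tool delta cm [ 0.02  0.01 -0.24]
[-0.02296601  0.38237525 -0.08163309]
[([0.6217, -0.1967, 0.1475], 0.65)]
```

View pics/c6.png

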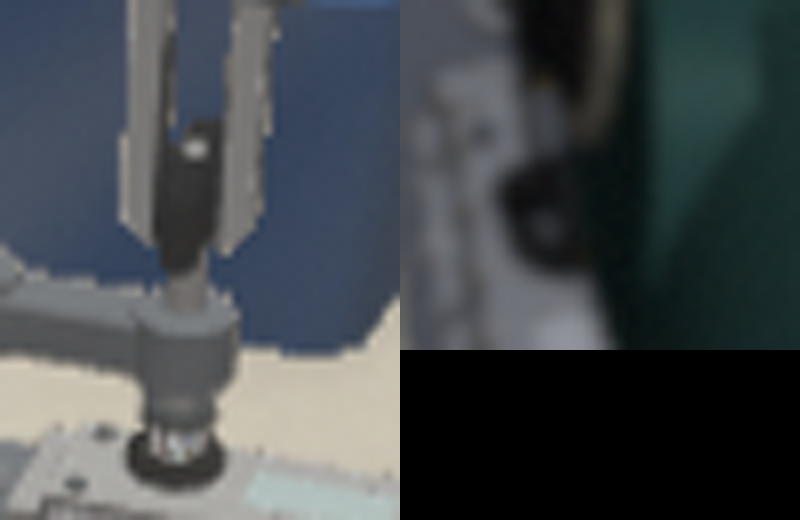

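Request:
step_arm(steps=[{"grip": 0, "delta_pos": [0, 0, 0.05], "turn": 8}, {"grip": 0, "delta_pos": [0, 0, 0.05], "turn": 8}, {"grip": 0, "delta_pos": [0, 0, 0.053], "turn": 8}, {"grip": 0, "delta_pos": [0, 0, 0.053], "turn": 8}, {"grip": 0, "delta_pos": [0, 0, 0.053], "turn": 8}, {"grip": 0, "delta_pos": [0, 0, 0.053], "turn": 8}, {"grip": 0, "delta_pos": [0, 0, 0.053], "turn": 8}, {"grip": 0, "delta_pos": [0, 0, 0.053], "turn": 8}, {"grip": 0, "delta_pos": [0, 0, 0], "turn": 0}, {"grip": 0, "delta_pos": [0, 0, 0], "turn": 0}])

```text
time_s: 21.15
eef_pos: [0.6221, -0.1981, 0.1218]
tool_rot: [[0.788, 0.615, -0.001], [0.615, -0.788, -0.0], [-0.001, -0.0, -1.0]]
wrist_force: [-5.3, 0.1, 9.2]
width: 0.204
gripper_force: 45.0
```

```bash
python3 - <<'E'
from h import *
to(.6225,-.198,.1205)
st=r.state();print(np.round(st['joint_positions'],1),st['torque'])
E
```

```text
t 21.15 pos [ 0.6221 -0.1981  0.1218] yaw 37.96 F [-5.3  0.1  9.2] w 0.204
tool delta cm [0.04 0.02 0.13]
[ 29.9  33.  -21.   91.8  13.4  57.7 -47.2] [ 0.10382598  0.96841148 -0.11256392]
```

Request:
step_arm(steps=[{"grip": 0, "delta_pos": [0, 0, 0.05], "turn": 8}, {"grip": 0, "delta_pos": [0, 0, 0.05], "turn": 8}, {"grip": 0, "delta_pos": [0, 0, 0.05], "turn": 8}, {"grip": 0, "delta_pos": [0, 0, 0.05], "turn": 8}, {"grip": 0, "delta_pos": [0, 0, 0.053], "turn": 8}, {"grip": 0, "delta_pos": [0, 0, 0.053], "turn": 8}, {"grip": 0, "delta_pos": [0, 0, 0.053], "turn": 8}, {"grip": 0, "delta_pos": [0, 0, 0.053], "turn": 8}, {"grip": 0, "delta_pos": [0, 0, 0.053], "turn": 8}, {"grip": 0, "delta_pos": [0, 0, 0], "turn": 0}, {"grip": 0, "delta_pos": [0, 0, 0], "turn": 0}, {"grip": 0.5, "delta_pos": [0, 0, 0], "turn": 0}, {"grip": 0.5, "delta_pos": [0, 0, 0], "turn": 0}, {"grip": 0.5, "delta_pos": [0, 0, 0], "turn": 0}, {"grip": 0.5, "delta_pos": [0, 0, 0], "turn": 0}])

```text
time_s: 22.65
eef_pos: [0.6222, -0.1981, 0.1167]
tool_rot: [[0.827, -0.562, -0.0], [-0.562, -0.827, 0.0], [-0.0, 0.0, -1.0]]
wrist_force: [-0.7, -0.3, -0.1]
width: 0.486
gripper_force: 0.0
```

```bash
python3 - <<'E'
from h import *
to(.6225,-.198,.1205)
st=r.state();print(np.round(st['joint_positions'],1),st['torque'])
E
```

```text
t 22.65 pos [ 0.6222 -0.1981  0.1167] yaw -34.23 F [-0.7 -0.3 -0.1] w 0.486
tool delta cm [ 0.02 -0.03 -0.38]
[  18.5   31.9   -4.9   92.4    3.1   55.8 -111.6] [0.07580967 0.004915   0.05609574]
```

Request:
step_arm(steps=[{"grip": 0.5, "delta_pos": [0, 0, -3], "turn": 0}, {"grip": 0, "delta_pos": [0, 0, -3], "turn": 0}, {"grip": 0, "delta_pos": [-2, 0, 0], "turn": 0}, {"grip": 0, "delta_pos": [0, 0, 0], "turn": 0}, {"grip": 0, "delta_pos": [0, 0, 0], "turn": 0}, {"grip": 0, "delta_pos": [0, 0, 0], "turn": 0}, {"grip": 0, "delta_pos": [0, 0, 0], "turn": 0}, {"grip": 0, "delta_pos": [0, 0, 1.4], "turn": 0}, {"grip": 0, "delta_pos": [0, 0, 0.5], "turn": 0}, {"grip": 0, "delta_pos": [0, 0, 0.3], "turn": 0}, {"grip": 0, "delta_pos": [0, 0, 0], "turn": 0}, {"grip": 0, "delta_pos": [0, 0, 0], "turn": 0}])

```text
time_s: 23.85
eef_pos: [0.6059, -0.1868, 0.155]
tool_rot: [[0.826, -0.563, 0.0], [-0.563, -0.826, 0.0], [-0.0, -0.0, -1.0]]
wrist_force: [-0.3, 0.5, -0.5]
width: 0.001
gripper_force: 0.0
```

Request:
step_arm(steps=[{"grip": 0, "delta_pos": [0, 0, 0.2], "turn": 0}, {"grip": 0, "delta_pos": [0, 0, 0.1], "turn": 0}, {"grip": 0, "delta_pos": [0, 0, 0], "turn": 0}, {"grip": 0, "delta_pos": [0, 0, 0], "turn": 0}])

```text
time_s: 24.25
eef_pos: [0.6058, -0.1869, 0.152]
tool_rot: [[0.826, -0.563, 0.0], [-0.563, -0.826, 0.0], [-0.0, -0.0, -1.0]]
wrist_force: [-0.7, 0.4, 0.3]
width: 0.007
gripper_force: 0.0
```

Request:
step_arm(steps=[{"grip": 0, "delta_pos": [0, 0, 0.1], "turn": 0}, {"grip": 0, "delta_pos": [0, 0, 0], "turn": 0}, {"grip": 0, "delta_pos": [0, 0, 0], "turn": 0}])

```text
time_s: 24.55
eef_pos: [0.6058, -0.1868, 0.1509]
tool_rot: [[0.826, -0.563, -0.0], [-0.563, -0.826, 0.0], [-0.0, -0.0, -1.0]]
wrist_force: [-0.7, 0.5, 1.0]
width: 0.005
gripper_force: 0.0
```

Request:
step_arm(steps=[{"grip": 0, "delta_pos": [0, 0, 0.1], "turn": 0}, {"grip": 0, "delta_pos": [0, 0, 0], "turn": 0}, {"grip": 0, "delta_pos": [0, 0, 0], "turn": 0}])

```text
time_s: 24.85
eef_pos: [0.6058, -0.1868, 0.1499]
tool_rot: [[0.826, -0.563, -0.0], [-0.563, -0.826, 0.0], [-0.0, -0.0, -1.0]]
wrist_force: [0.3, -0.3, -0.0]
width: 0.004
gripper_force: 0.0
```

Request:
step_arm(steps=[{"grip": 0, "delta_pos": [0, 0, 0.1], "turn": 0}, {"grip": 0, "delta_pos": [0, 0, 0], "turn": 0}, {"grip": 0, "delta_pos": [0, 0, 0], "turn": 0}])

```text
time_s: 25.15
eef_pos: [0.6058, -0.1868, 0.1489]
tool_rot: [[0.826, -0.563, -0.0], [-0.563, -0.826, 0.0], [-0.0, 0.0, -1.0]]
wrist_force: [-0.2, 0.3, -0.2]
width: 0.003
gripper_force: 0.0
```

Request:
step_arm(steps=[{"grip": 0, "delta_pos": [0, 0, 0.08], "turn": 0}, {"grip": 0, "delta_pos": [0, 0, 0], "turn": 0}, {"grip": 0, "delta_pos": [0, 0, 0], "turn": 0}])

```text
time_s: 25.45
eef_pos: [0.6059, -0.1869, 0.1486]
tool_rot: [[0.826, -0.563, 0.0], [-0.563, -0.826, -0.0], [0.0, -0.0, -1.0]]
wrist_force: [-1.5, 0.4, 5.8]
width: 0.006
gripper_force: 2.7
```

Request:
step_arm(steps=[{"grip": 0, "delta_pos": [0, 0, 0.05], "turn": 0}, {"grip": 0, "delta_pos": [0, 0, 0], "turn": 0}, {"grip": 0, "delta_pos": [0, 0, 0], "turn": 0}])

```text
time_s: 25.75
eef_pos: [0.606, -0.1869, 0.1484]
tool_rot: [[0.826, -0.563, 0.001], [-0.563, -0.826, -0.0], [0.0, -0.0, -1.0]]
wrist_force: [-4.2, 0.9, 9.4]
width: 0.006
gripper_force: 5.1
```

Request:
step_arm(steps=[{"grip": 0, "delta_pos": [0, 0, -1.5], "turn": 0}, {"grip": 0, "delta_pos": [2, 0, 0], "turn": 0}, {"grip": 0, "delta_pos": [0, 0, 0], "turn": 0}, {"grip": 0, "delta_pos": [0, 0, 0.4], "turn": 0}, {"grip": 0, "delta_pos": [0, 0, 0.15], "turn": 0}, {"grip": 0, "delta_pos": [0, 0, 0], "turn": 0}, {"grip": 0, "delta_pos": [0, 0, 0], "turn": 0}])

```text
time_s: 26.45
eef_pos: [0.6221, -0.1979, 0.1571]
tool_rot: [[0.826, -0.563, -0.0], [-0.563, -0.826, 0.0], [-0.0, 0.0, -1.0]]
wrist_force: [0.2, 0.4, -0.4]
width: 0.005
gripper_force: 0.0
```

Request:
step_arm(steps=[{"grip": 0, "delta_pos": [0, 0, 0.1], "turn": 0}, {"grip": 0, "delta_pos": [0, 0, 0], "turn": 0}, {"grip": 0, "delta_pos": [0, 0, 0], "turn": 0}])

```text
time_s: 26.75
eef_pos: [0.6223, -0.1981, 0.1562]
tool_rot: [[0.826, -0.563, -0.0], [-0.563, -0.826, 0.0], [-0.0, -0.0, -1.0]]
wrist_force: [-0.4, -0.4, -0.5]
width: 0.008
gripper_force: 0.0
```

Request:
step_arm(steps=[{"grip": 0, "delta_pos": [0, 0, 0.1], "turn": 0}, {"grip": 0, "delta_pos": [0, 0, 0], "turn": 0}, {"grip": 0, "delta_pos": [0, 0, 0], "turn": 0}])

```text
time_s: 27.05
eef_pos: [0.6223, -0.1981, 0.1551]
tool_rot: [[0.826, -0.563, -0.0], [-0.563, -0.826, 0.0], [-0.0, 0.0, -1.0]]
wrist_force: [0.0, -0.0, 0.6]
width: -0.0
gripper_force: 0.0
```

Request:
step_arm(steps=[{"grip": 0, "delta_pos": [0, 0, 0.07], "turn": 0}, {"grip": 0, "delta_pos": [0, 0, 0], "turn": 0}, {"grip": 0, "delta_pos": [0, 0, 0], "turn": 0}])

```text
time_s: 27.35
eef_pos: [0.6223, -0.1981, 0.1544]
tool_rot: [[0.826, -0.563, -0.0], [-0.563, -0.826, 0.0], [-0.0, 0.0, -1.0]]
wrist_force: [-0.5, 0.0, 0.3]
width: 0.005
gripper_force: 0.0
```

Request:
step_arm(steps=[{"grip": 0, "delta_pos": [0, 0, 0.07], "turn": 0}, {"grip": 0, "delta_pos": [0, 0, 0], "turn": 0}, {"grip": 0, "delta_pos": [0, 0, 0], "turn": 0}])

```text
time_s: 27.65
eef_pos: [0.6223, -0.1981, 0.1537]
tool_rot: [[0.826, -0.563, -0.0], [-0.563, -0.826, 0.0], [-0.0, 0.0, -1.0]]
wrist_force: [0.4, 0.1, 0.1]
width: 0.007
gripper_force: 0.0
```

Request:
step_arm(steps=[{"grip": 0, "delta_pos": [0, 0, 0.07], "turn": 0}, {"grip": 0, "delta_pos": [0, 0, 0], "turn": 0}, {"grip": 0, "delta_pos": [0, 0, 0], "turn": 0}])

```text
time_s: 27.95
eef_pos: [0.6224, -0.1981, 0.1531]
tool_rot: [[0.826, -0.563, 0.0], [-0.563, -0.826, 0.0], [-0.0, -0.0, -1.0]]
wrist_force: [-0.5, -0.3, -0.1]
width: 0.008
gripper_force: 0.0
```

Request:
step_arm(steps=[{"grip": 0, "delta_pos": [0, 0, 0.07], "turn": 0}, {"grip": 0, "delta_pos": [0, 0, 0], "turn": 0}, {"grip": 0, "delta_pos": [0, 0, 0], "turn": 0}])

```text
time_s: 28.25
eef_pos: [0.6223, -0.1981, 0.1523]
tool_rot: [[0.826, -0.563, -0.0], [-0.563, -0.826, 0.0], [-0.0, -0.0, -1.0]]
wrist_force: [0.8, -0.5, 0.0]
width: 0.001
gripper_force: 0.0
```

Request:
step_arm(steps=[{"grip": 0, "delta_pos": [0, 0, 0.07], "turn": 0}, {"grip": 0, "delta_pos": [0, 0, 0], "turn": 0}, {"grip": 0, "delta_pos": [0, 0, 0], "turn": 0}])

```text
time_s: 28.55
eef_pos: [0.6223, -0.1981, 0.1516]
tool_rot: [[0.826, -0.563, -0.0], [-0.563, -0.826, 0.0], [-0.0, -0.0, -1.0]]
wrist_force: [0.3, 0.3, 0.0]
width: 0.005
gripper_force: 0.0
```

Request:
step_arm(steps=[{"grip": 0, "delta_pos": [0, 0, 0.07], "turn": 0}, {"grip": 0, "delta_pos": [0, 0, 0], "turn": 0}, {"grip": 0, "delta_pos": [0, 0, 0], "turn": 0}])

```text
time_s: 28.85
eef_pos: [0.6223, -0.1981, 0.1509]
tool_rot: [[0.826, -0.563, -0.0], [-0.563, -0.826, 0.0], [-0.0, -0.0, -1.0]]
wrist_force: [0.0, -0.3, -0.4]
width: 0.005
gripper_force: 0.0
```

```bash
python3 - <<'E'
from h import *
s=snap('scene','scene7.png')
a=cv2.imread('pics/scene4.png')[170:230,335:385];b=cv2.imread('pics/scene7.png')[170:230,335:385]
f=lambda i:cv2.resize(i,None,fx=8,fy=8,interpolation=cv2.INTER_CUBIC)
cv2.imwrite('pics/c7.png',np.hstack([f(a),f(b)]))
print(proj(s,(.6225,-.198,.1486)),proj(s,(.6225,-.198,.154)),find('scene',s,'pad_face'),find('scene',s,'knob_grip'))
E
```

```text
(np.float64(358.4577541677787), np.float64(186.52521622907972)) (np.float64(358.5765323921381), np.float64(184.65489281459872)) [([0.6247, -0.1967, 0.0341], 0.57)] [([0.6235, -0.1942, 0.1359], 0.45)]
```

Request:
step_arm(steps=[{"grip": 0, "delta_pos": [0, 0, -1], "turn": 0}, {"grip": 0, "delta_pos": [0, 0.7, 0], "turn": 0}, {"grip": 0, "delta_pos": [0, 0, 0.35], "turn": 0}, {"grip": 0, "delta_pos": [0, 0, 0.1], "turn": 0}, {"grip": 0, "delta_pos": [0, 0, 0], "turn": 0}, {"grip": 0, "delta_pos": [0, 0, 0], "turn": 0}])

```text
time_s: 29.6
eef_pos: [0.6183, -0.2038, 0.1562]
tool_rot: [[0.826, -0.563, -0.0], [-0.563, -0.826, 0.0], [-0.0, 0.0, -1.0]]
wrist_force: [0.3, 1.1, 0.3]
width: 0.002
gripper_force: 0.0
```

Request:
step_arm(steps=[{"grip": 0, "delta_pos": [0, 0, 0.1], "turn": 0}, {"grip": 0, "delta_pos": [0, 0, 0], "turn": 0}, {"grip": 0, "delta_pos": [0, 0, 0], "turn": 0}])

```text
time_s: 29.9
eef_pos: [0.6183, -0.2039, 0.1554]
tool_rot: [[0.826, -0.563, -0.0], [-0.563, -0.826, 0.0], [-0.0, 0.0, -1.0]]
wrist_force: [0.2, 0.5, 0.4]
width: 0.006
gripper_force: 0.0
```

Request:
step_arm(steps=[{"grip": 0, "delta_pos": [0, 0, 0.1], "turn": 0}, {"grip": 0, "delta_pos": [0, 0, 0], "turn": 0}, {"grip": 0, "delta_pos": [0, 0, 0], "turn": 0}])

```text
time_s: 30.2
eef_pos: [0.6183, -0.2039, 0.1544]
tool_rot: [[0.826, -0.563, -0.0], [-0.563, -0.826, 0.0], [-0.0, 0.0, -1.0]]
wrist_force: [0.2, 0.2, -0.6]
width: 0.004
gripper_force: 0.0
```

Request:
step_arm(steps=[{"grip": 0, "delta_pos": [0, 0, 0.1], "turn": 0}, {"grip": 0, "delta_pos": [0, 0, 0], "turn": 0}, {"grip": 0, "delta_pos": [0, 0, 0], "turn": 0}])

```text
time_s: 30.5
eef_pos: [0.6183, -0.2039, 0.1534]
tool_rot: [[0.826, -0.563, -0.0], [-0.563, -0.826, 0.0], [-0.0, 0.0, -1.0]]
wrist_force: [0.5, -0.0, 0.1]
width: 0.004
gripper_force: 0.0
```

Request:
step_arm(steps=[{"grip": 0, "delta_pos": [0, 0, 0.1], "turn": 0}, {"grip": 0, "delta_pos": [0, 0, 0], "turn": 0}, {"grip": 0, "delta_pos": [0, 0, 0], "turn": 0}])

```text
time_s: 30.8
eef_pos: [0.6184, -0.2039, 0.1524]
tool_rot: [[0.826, -0.563, -0.0], [-0.563, -0.826, 0.0], [-0.0, 0.0, -1.0]]
wrist_force: [0.4, 0.5, -0.2]
width: 0.003
gripper_force: 0.0
```

Request:
step_arm(steps=[{"grip": 0, "delta_pos": [0, 0, -4], "turn": 0}, {"grip": 0, "delta_pos": [-3.5, 2.4, -2], "turn": 0}, {"grip": 0, "delta_pos": [-3.5, 2.4, 0], "turn": 0}, {"grip": 0, "delta_pos": [-3.5, 2.4, 0], "turn": 0}, {"grip": 0, "delta_pos": [0, 0, 0], "turn": 0}, {"grip": 0, "delta_pos": [0, 0, 0], "turn": 0}])

```text
time_s: 31.4
eef_pos: [0.4909, -0.2045, 0.2132]
tool_rot: [[0.826, -0.564, 0.001], [-0.564, -0.826, -0.0], [0.001, -0.0, -1.0]]
wrist_force: [0.4, 0.2, -0.1]
width: 0.004
gripper_force: 0.0
```

```bash
python3 - <<'E'
from h import *
s=snap('scene','scene8.png')
for n in('cell','pad_face','knob_grip'):print(n,find('scene',s,n))
t=snap('top','top8.png')
for n in('cell','pad_face','knob_grip','reagent_bottle','media_bottle','slide_box'):print(n,find('top',t,n,k=1))
a=cv2.imread('pics/scene4.png')[170:230,335:385];b=cv2.imread('pics/scene8.png')[170:230,335:385]
f=lambda i:cv2.resize(i,None,fx=8,fy=8,interpolation=cv2.INTER_CUBIC)
cv2.imwrite('pics/c8.png',np.hstack([f(a),f(b)]))
E
```

```text
cell [([0.5697, -0.2041, 0.0113], 0.69)]
pad_face [([0.6214, -0.196, 0.0373], 0.47), ([0.6233, -0.1941, -0.0025], 0.23)]
knob_grip [([0.6205, -0.196, 0.1376], 0.55)]
cell [([0.5722, -0.2101, 0.0138], 0.7)]
pad_face [([0.6219, -0.1954, 0.0394], 0.45)]
knob_grip [([0.6211, -0.1964, 0.1387], 0.66)]
reagent_bottle [([0.7402, 0.1273, -0.0006], 0.58)]
media_bottle [([0.5333, -0.4223, -0.0003], 0.59)]
slide_box [([0.6181, 0.4128, 0.0032], 0.73)]
```

View pics/c8.png

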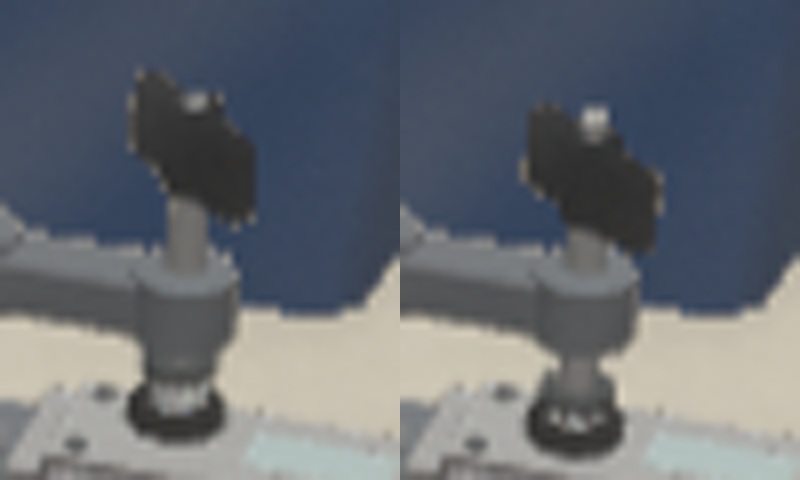

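The picture shows the wing lowered by about 35 crop pixels and the pad by about 15. The spindle stands clear of the wing top, and the pad is seated on the cell. That matches the touch reading of about 5.4 mm of pad compression, so I'm handing in.

```bash
python3 -c "
from rig import r
print(r.hand_in())"
```

```text
the job is handed in; nothing more can be done
None
```

I handed the job in at about 31 s: the cell is home against the stop and the pad is pressed in about 5.4 mm (target 4–8 mm). That figure comes from touching the wing top before and after turning, and the last picture agrees. The knob is released, the bottles and slide box were not moved, and the hand-in returned no verdict.

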